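# Close the seal tub: pull the lid out, re-take it and press it home

### The job

Close the black parts tub with the blue lid. Pull the lid by its end out of the bay until its whole yellow handle is well clear of the riser shelf (3 cm or more), leave it flat on the bench and let go; then take it by the handle, lay it in the tub's mouth and press both ends down until it is fully home, flush with the rim. Leave the other things where they are.

Things in the scene. Friction and masses are not known exactly. Their poses are not given: they have to be found in the camera images.
- lid: blue slab 160 (its x) x 62 (y) x 14 mm (z), 0.1 to 0.2 kg, both ends alike, with a yellow handle bar upright on the middle of its top: 50 mm along x, 16 mm along y, 26 mm tall (top 40 mm above the underside). Origin: centre of the underside; z up. It starts flat on the bench in the riser's bay: only 44 to 53 mm of its -x end sticks out towards the robot, the handle is under the roof
- lid_end_a (a point): point on the lid's top face, on its centre line, 5 mm in from its +x end (black rubber patch there)
- lid_end_b (a point): the same, 5 mm in from the lid's -x end
- riser: low plywood shelf fixed to the bench, 180 deep (x) x 180 wide (y) x 66 mm high. Its bay is 112 mm wide, 52 mm high, closed at the back, its floor the bench. Origin: on the bench, middle of the bay's front edge; x points into the bay, away from the robot; z up. It stands left or right, the tub on the other side; 150 mm of bench before the bay is clear
- tub: open black tub fixed to the bench, 184 (x) x 84 (y) x 60 mm high; mouth 170 x 70 mm, so the lid drops in with 4 to 5 mm play all round, either way round. Origin: centre of underside; z up. Orange catches 64 mm either side of centre along x carry the lid's ends, at first 6 to 7 mm below the rim: a lid just laid in stands 7 to 8 mm proud. Pressed home its top is flush with the rim
- catch_a (a joint): how far (m) the catch under the tub's +x end has been pressed down: about 0 (up to 0.001) at the start, 0.008 fully home. It yields to a push of about 8 N, then stays where it is left; the lid's own weight does not move it
- catch_b (a joint): the same for the tub's -x end
- grease_jar: screw-top jar with red cap, 52 mm diameter, 60 mm high, standing on top of the riser shelf towards its back. Not part of the job
- screwdriver: red-handled screwdriver, 190 mm long, lying on the bench in the middle, pointing roughly away from the robot. Not part of the job
- paste_tin: round green tin, 60 mm diameter, 30 mm high, on the bench in the middle. Not part of the job
- spray_bottle: white bottle with red cap, 54 mm diameter, 170 mm high, standing at the back in the middle. Not part of the job
- wrench: steel wrench, 190 mm long, lying on the bench far to the left. Not part of the job
- carton: cardboard carton 110 x 70 x 40 mm lying on the bench far to the right. Not part of the job
- fork_bush: aluminium ring, 64 mm diameter, 30 mm high, lying on the bench far to the right. Not part of the job
Not all that is in view belongs to the job. Of the things shaped like the lid, the blue one is meant.

How it is judged:
By the outcome, as a careful person would: the job done as asked, in the order asked, and still so for the second after the job is handed in, with the robot touching nothing.
It also fails if it takes over 69 s, if anything falls off the work surface, if the arm or the gripper's body presses on something with over 40 N, if the wrist force passes 120 N, or if a joint passes its speed limit or range.

### The arm

A 6-joint arm with a two-finger parallel gripper is mounted at the origin on the work surface. World frame = base frame: x ahead of the robot, y to its left, z up, the work surface at z = 0. Lengths are in m, angles in rad, forces in N, time in s.
With the tool pointing down it reaches from about 0.3 to 1 m from the base axis. Payload 5.1 kg.
Tool frame: the origin (TCP) lies at the very end of the fingers, on their centre line; the grasp point (between the pads) lies 19 mm behind it; z points along the fingers, y is the line along which they close (so a half turn about z gives the same grasp; the last joint's range is limited). The gripper opens to 95 mm and grips with 3 to 60 N. Pads are 20 mm wide; open, the fingers measure 119 mm over their backs; the gripper's body (75 mm by 180 mm) begins 59 mm behind the grasp point.
Start: joints at [-1.425, 0.124, 1.65, -0, 1.367, -0.083], TCP at [0.147, -0.633, 0.215] pointing down, gripper open.
Joint ranges: [-2.61, 2.61], [-1.02, 2.33], [0.03, 2.71], [-1.35, 4.49], [0.32, 2.68], [-2.91, 2.91]. Speed limits (rad/s): [2.57, 2.57, 3.14, 3.14, 3.14, 3.14].

### API

Orientations are given as a unit quaternion [w, x, y, z].
In Python, from station import * gives the robot as it stands.
- The arm moves only by the tool drive_tool, never from a script. Its argument "series" is a list of rows, each a list of 3 entries, a list of its own where there are three numbers: the turn, a rotation vector about the tool's x, y, z as a fraction of full scale, then the shift along the tool's x, y, z as a fraction of full scale, then the closure, from -1 (fully open) to 1 (shut). A call has 1 to 8 rows; each row shifts and turns the commanded pose from where the row before left it, along the tool's axes as they then stand; what a row does not reach is not made up. Full scale, the value 1, is 40 mm for a shift and 4 degrees for a turn. A row lasts 1/10 s, in which the tool goes at most 50 mm and 8.59 degrees, less where a joint would pass 70% of its speed; a pose out of reach is approached as far as the arm can. A call with a number of a shift or a turn outside -1 to 1 is refused whole. A call with a gripper value outside its range is refused whole. The fingers move at their own pace and stop on an object; the grip force is fixed at half the most. Time passes only in rows, so rows that do not move let the fingers close. It gives the time, the measured TCP pose, the force, the opening and the grip force at its end, in the units of the state.
- observe(): the state, without advancing time (a new reading comes with each control period).
- grab_frame(name): name is "scene" or "side" or "wrist"; returns the picture (384x512x3 uint8, red, green, blue); there is no depth.
- calibration(name): a dict with "camera_matrix" (3x3 intrinsics, pixels), "k1" (the pictures are not rectified: a ray, as slopes to the right and down, at radius r is drawn at 1 + k1 r^2 times it, then the intrinsics apply), "extrinsics" (4x4, takes a point from camera to world coordinates). Camera axes: x right, y down, z forward; pixel columns grow to the right and rows downward; lengths in m; the calibration is good to about 2 mm. A picture is of the moment at which its call begins: read the wrist's pose just before it. calibration takes no time and is no camera call; for the wrist camera it gives the pose at the moment of the call.
- finish_job(): hands the job in; it is judged then, once.
The state is a dict: "time": time; "qpos": joint angles; "joint_velocities": joint speeds; "joint_torque": joint torques, N m; "tcp_pos": TCP position; "tool_rot": TCP orientation; "force": force on the tool from outside, world axes, zero at the start; "moment": the same for the moment, N m; "grip_width": opening from 0.0 (shut) to 1.0 (fully open); "finger_force": force on a finger pad.
Only numpy, scipy, OpenCV 4.12 (cv2) and the standard library are available. Lean on these libraries where they do the work, as an engineer would, in place of code of your own. Each camera call takes 0.05 s, during which the arm holds its last target. There are 200 camera calls.

## Working session

There is one attempt and no reset: what is moved stays moved. The work goes in short steps, Python scripts to look and compute and a tool call to move; the robot and the scene stay as the last step left them, time stands still between calls to the robot, and variables do not carry over. Pictures are saved under pics/ and viewed, at most 10 in all, crops included, and the job is handed in when it is done.

Besides the shell and the picture viewer there is one more tool, called by a JSON object that holds its "name" and its "arguments". drive_tool: Moves the arm, as the interface text tells. Shift numbers are shares of 40 mm and turn numbers shares of 4 degrees, none past 1 either way. Its arguments: {"type":"object","properties":{"series":{"type":"array"}},"required":["series"]}

```bash
mkdir -p pics; ls
python3 - <<'E'
from station import *
import cv2,numpy as np
s=observe();print(s)
ims=[]
for n in("scene","side"):
    im=grab_frame(n);np.save(f"{n}0.npy",im);c=calibration(n);print(n,np.round(c["camera_matrix"],1).tolist(),c["k1"],np.round(c["extrinsics"],3).tolist())
    cv2.imwrite(f"pics/{n}0.png",im[:,:,::-1])
E
```

```text
pics
{'time': 0.0, 'qpos': array([-1.42461522e+00,  1.24483936e-01,  1.65167458e+00, -2.69531341e-06,
        1.36747644e+00, -8.25692973e-02]), 'joint_velocities': array([ 0.00153244, -0.00025316, -0.00067976,  0.00026881, -0.00217094,
       -0.0005814 ]), 'joint_torque': array([-1.61107710e-03, -4.17610967e+01, -3.59934282e+01,  7.73843704e-02,
        4.91482252e-02, -1.73798762e-04]), 'tcp_pos': array([ 0.14729142, -0.63243586,  0.2134004 ]), 'tool_rot': array([-1.02059457e-03,  9.93465735e-01,  1.14126208e-01, -3.37921716e-05]), 'force': array([ 0.88731072, -0.23221797,  1.25864705]), 'moment': array([-0.03519216,  0.0301018 ,  0.03459864]), 'finger_force': 0.0, 'grip_width': 1.0013631737735686}
scene [[387.0, 0.0, 258.7], [0.0, 387.0, 193.3], [0.0, 0.0, 1.0]] -0.010903437057797777 [[-0.828, 0.372, -0.419, 1.004], [0.56, 0.565, -0.606, 0.641], [0.011, -0.736, -0.677, 0.782], [0.0, 0.0, 0.0, 1.0]]
side [[486.3, 0.0, 250.3], [0.0, 486.3, 191.4], [0.0, 0.0, 1.0]] -0.0004918820382318922 [[0.762, -0.497, 0.416, -0.098], [-0.648, -0.599, 0.471, -0.746], [0.015, -0.628, -0.778, 1.304], [0.0, 0.0, 0.0, 1.0]]
```

View pics/scene0.png

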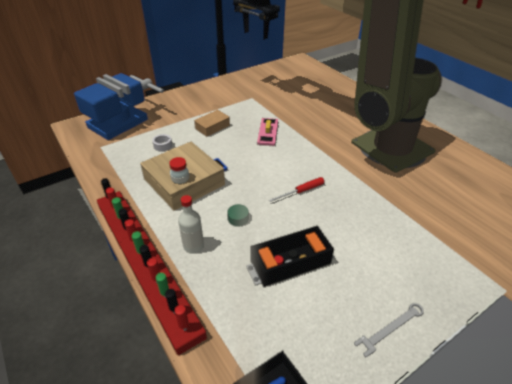

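View pics/side0.png

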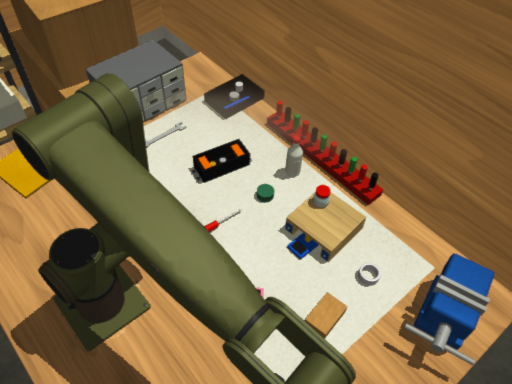

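The scene view shows the riser around (185,172) with the lid's blue end at (221,166), and the tub at (291,255) with orange catches at (268,258) and (316,242). The pink decoy is at (268,130). In the side view the lid end is at (303,245), the riser around (327,220) and the tub at (222,160).

```bash
cat > h.py <<'E'
from station import *
import cv2,numpy as np
def ray(n,px,c=None):
    c=c or calibration(n);K=c["camera_matrix"];E=c["extrinsics"]
    d=(np.array(px,float)-[K[0][2],K[1][2]])/[K[0][0],K[1][1]]
    u=d.copy()
    for _ in range(10):u=d/(1+c["k1"]*(u@u))
    return E[:3,3],E[:3,:3]@np.array([u[0],u[1],1])
def pt(n,px,z,c=None):
    o,d=ray(n,px,c);return o+d*(z-o[2])/d[2]
def tri(n1,p1,n2,p2,c1=None,c2=None):
    o1,d1=ray(n1,p1,c1);o2,d2=ray(n2,p2,c2)
    s=np.linalg.lstsq(np.c_[d1,-d2],o2-o1,rcond=None)[0]
    a,b=o1+d1*s[0],o2+d2*s[1];return (a+b)/2,np.linalg.norm(a-b)
def mask(im,h0,h1,s=120,v=60):
    h=cv2.cvtColor(im,cv2.COLOR_RGB2HSV);return cv2.inRange(h,(h0,s,v),(h1,255,255))
def blobs(m,a=15):
    n,l,st,c=cv2.connectedComponentsWithStats(m);return [(st[i,4],c[i].round(1),st[i,:4]) for i in range(1,n) if st[i,4]>=a]
E
python3 - <<'E'
from h import *
np.set_printoptions(precision=3,suppress=True)
for n in("scene","side"):
    im=np.load(n+"0.npy")
    for nm,r,z in(("orange",(5,16,180,150),.053),("blue",(105,125,150,40),.014)):
        for a,c,b in blobs(mask(im,*r)):
            p=pt(n,c,z)
            if .2<p[0]<1 and abs(p[1])<.6: print(n,nm,a,c,b,p)
s=np.load("side0.npy");a=s[180:270,260:380];b=s[130:190,180:260];
A=cv2.resize(a,None,fx=5,fy=5,interpolation=2)
cv2.imwrite("pics/c1.png",A[:,:,::-1])
s=np.load("scene0.npy")[135:215,130:240]
cv2.imwrite("pics/c2.png",cv2.resize(s,None,fx=5,fy=5,interpolation=2)[:,:,::-1])
E
```

```text
scene orange 176 [315.1 241.6] [306 233  19  18] [0.535 0.21  0.053]
scene orange 196 [267.7 257.3] [260 248  17  19] [0.66  0.185 0.053]
scene blue 90 [278.5 380.4] [268 376  18   8] [0.795 0.415 0.014]
side orange 79 [237.1 149.5] [231 144  13  12] [0.659 0.187 0.053]
side orange 83 [204.4 162.1] [199 156  12  13] [0.533 0.212 0.053]
side blue 21 [289.  226.7] [286 223   6   9] [ 0.593 -0.156  0.014]
side blue 275 [302.3 245.7] [288 233  30  25] [ 0.576 -0.236  0.014]
side blue 27 [324.7 254.4] [322 251   6   9] [ 0.607 -0.303  0.014]
```

View pics/c1.png

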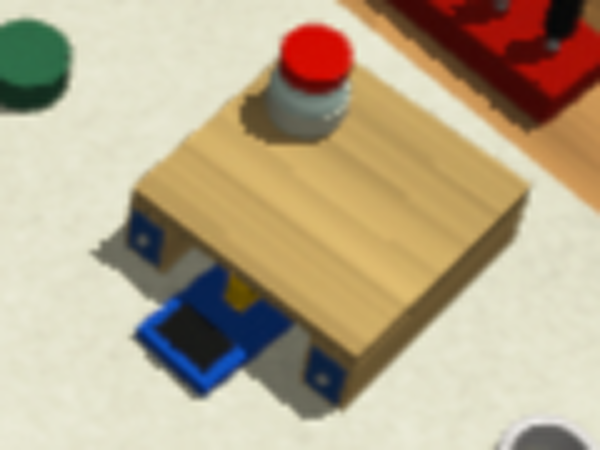

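The crop shows the lid's end out of the bay. Its end edge runs from (287.6,245) to (300.8,256), the yellow handle is just under the roof at (308,238), and the riser's front top edge runs from (286.6,218) to (331,251).

Run:
```python
from h import *
np.set_printoptions(precision=4,suppress=True)
for p in((287.6,245),(300.8,256),(318.4,245),(303.6,233)): print(pt("side",p,.014))
a,b=[pt("side",p,.066) for p in((286.6,218),(331,251))]
print(a,b,(a+b)/2,np.linalg.norm(a-b),np.degrees(np.arctan2(*(b-a)[:2])))
s=observe();from scipy.spatial.transform import Rotation as R
q=s["tool_rot"];print(R.from_quat(np.r_[q[1:],q[0]]).as_matrix())
print(np.array(calibration("wrist")["extrinsics"]))
```

```text
[ 0.542  -0.2045  0.014 ]
[ 0.5459 -0.2599  0.014 ]
[ 0.6163 -0.2665  0.014 ]
[ 0.6123 -0.2042  0.014 ]
[ 0.5823 -0.1512  0.066 ] [ 0.6014 -0.3249  0.066 ] [ 0.5918 -0.2381  0.066 ] 0.17479078841553902 173.71576117790315
[[ 0.9739  0.2268 -0.0003]
 [ 0.2268 -0.9739  0.0018]
 [ 0.0002 -0.0019 -1.    ]]
[[ 0.2265 -0.9323 -0.2819  0.2277]
 [-0.974  -0.2172 -0.0641 -0.6136]
 [-0.0015  0.2891 -0.9573  0.3821]
 [ 0.      0.      0.      1.    ]]
```

{"name": "drive_tool", "arguments": {"series": [[[0, 0, 0], [0.5, -0.3, 0], -1], [[0, 0, 0], [1, -0.62, 0], -1], [[0, 0, 0], [1, -0.62, 0], -1], [[0, 0, 0], [1, -0.62, 0], -1], [[0, 0, 0], [1, -0.62, 0], -1], [[0, 0, 0], [1, -0.62, 0], -1], [[0, 0, 0], [1, -0.62, 0], -1], [[0, 0, 0], [1, -0.62, 0], -1]]}}

```text
time: 0.9
tcp_pos: [0.3987, -0.3815, 0.2144]
tool_rot: [-0.0, 0.993, 0.114, 0.0]
force: [0.1, 0.0, -0.5]
grip_width: 0.998
finger_force: 0.0
```

{"name": "drive_tool", "arguments": {"series": [[[0, 0, 0], [1, -0.62, 0], -1], [[0, 0, 0], [1, -0.62, 0], -1], [[0, 0, 0], [1, -0.62, 0], -1], [[0, 0, 0], [1, -0.62, 0], -1], [[0, 0, 0], [0.5, -0.3, 0], -1], [[0, 0, 1], [0, 0, 0], -1], [[0, 0, 1], [0, 0, 0], -1], [[0, 0, 0], [0, 0, 0], -1]]}}

```text
time: 1.7
tcp_pos: [0.5475, -0.2336, 0.2142]
tool_rot: [-0.0, 0.999, 0.045, -0.0]
force: [-0.4, -0.2, -0.1]
grip_width: 1.001
finger_force: 0.0
```

Run:
```python
from h import *
np.set_printoptions(precision=4,suppress=True)
c=calibration("wrist");im=grab_frame("wrist");np.save("w1.npy",im);s=observe();print(s["time"],s["tcp_pos"],s["force"]);import pickle;pickle.dump(c,open("w1.pkl","wb"))
print(c["camera_matrix"],c["k1"])
cv2.imwrite("pics/w1.png",im[:,:,::-1])
```

```text
1.75 [ 0.5474 -0.234   0.2143] [-0.0459 -0.4084 -0.5605]
[[310.0354   0.     250.4993]
 [  0.     310.0354 194.4117]
 [  0.       0.       1.    ]] 0.02968741676595437
```

View pics/w1.png

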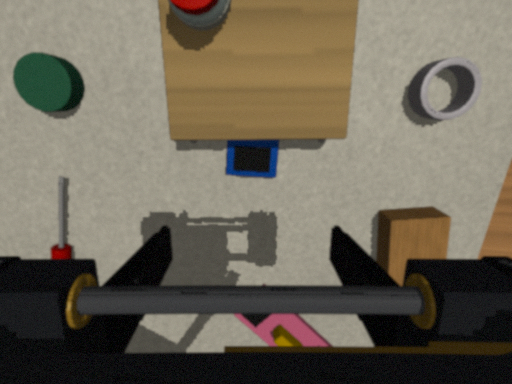

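The wrist view shows the lid end at cols 226–278, rows 141–177. The riser's front edge is at row 138 between x = 170 and 347.

Run:
```python
from h import *
import pickle
np.set_printoptions(precision=4,suppress=True)
im=np.load("w1.npy");c=pickle.load(open("w1.pkl","rb"))
m=mask(im,100,130,120,30);m[:, :200]=0;m[:,300:]=0;m[:120]=0;m[200:]=0
ys,xs=np.nonzero(m);print(xs.min(),xs.max(),ys.min(),ys.max())
L=[(xs[ys==r].min()-.5,r) for r in range(148,172)];Rr=[(xs[ys==r].max()+.5,r) for r in range(148,172)]
F=[(q,ys[xs==q].max()+.5) for q in range(232,274)]
for n,e in(("L",L),("R",Rr),("F",F)):
    P=np.array([pt("wrist",p,.014,c)[:2] for p in e]);vx,vy,x,y=cv2.fitLine(P.astype(np.float32),cv2.DIST_HUBER,0,.001,.001).ravel();print(n,x,y,np.degrees(np.arctan2(vy,vx)),P[0],P[-1])
h=cv2.cvtColor(im,cv2.COLOR_RGB2HSV)
a,b=[pt("wrist",p,.066,c) for p in((170,138.5),(347,138))];print(a,b,np.degrees(np.arctan2(*(b-a)[:2])))
```

```text
226 277 140 176
L 0.5633608 -0.20310415 0.062682346 [ 0.5734 -0.2033] [ 0.5454 -0.2027]
R 0.5683943 -0.26241356 1.6991184 [ 0.5788 -0.2624] [ 0.5508 -0.2632]
F 0.54226977 -0.22801416 -88.330055 [ 0.5417 -0.2109] [ 0.5437 -0.261 ]
[ 0.5856 -0.148   0.066 ] [ 0.6021 -0.3258  0.066 ] 174.67638380831158
```

{"name": "drive_tool", "arguments": {"series": [[[0, 0, 0.9], [0, 0, 0.3], -1], [[0, 0, 0], [0.35, 0, 0.8], -1], [[0, 0, 0], [0, 0, 1], -1], [[0, 0, 0], [0, 0, 1], -1], [[0, 0, 0], [0, 0, 1], -1], [[0, 0, 0], [0, 0, 0.7], -1], [[0, 0, 0], [0, 0, 0.4], -1], [[0, 0, 0], [0, 0, 0], -1]]}}

```text
time: 2.55
tcp_pos: [0.5595, -0.2337, 0.004]
tool_rot: [-0.001, 1.0, 0.013, -0.002]
force: [0.1, 0.7, -0.7]
grip_width: 0.999
finger_force: 0.0
```

{"name": "drive_tool", "arguments": {"series": [[[0, 0, 0], [0, 0, 0], 1], [[0, 0, 0], [0, 0, 0], 1], [[0, 0, 0], [0, 0, 0], 1], [[0, 0, 0], [0, 0, 0], 1], [[0, 0, 0], [0, 0, 0], 1], [[0, 0, 0], [0, 0, 0], 1]]}}

```text
time: 3.15
tcp_pos: [0.5621, -0.2348, 0.0076]
tool_rot: [0.0, 1.0, 0.013, 0.0]
force: [-1.3, 1.1, 5.2]
grip_width: 0.648
finger_force: 30.0
```

{"name": "drive_tool", "arguments": {"series": [[[0, 0, 0], [-0.15, 0, 0], 1], [[0, 0, 0], [-0.35, 0, 0], 1], [[0, 0, 0], [-0.4, 0, 0], 1], [[0, 0, 0], [-0.4, 0, 0], 1], [[0, 0, 0], [-0.4, 0, 0], 1], [[0, 0, 0], [-0.4, 0, 0], 1], [[0, 0, 0], [-0.3, 0, 0], 1], [[0, 0, 0], [0, 0, 0], 1]]}}

```text
time: 3.95
tcp_pos: [0.4642, -0.2378, 0.0076]
tool_rot: [0.001, 1.0, 0.013, -0.0]
force: [-2.3, -0.1, 7.5]
grip_width: 0.649
finger_force: 30.0
```

{"name": "drive_tool", "arguments": {"series": [[[0, 0, 0], [0, 0, 0], 1], [[0, 0, 0], [0, 0, 0], -1], [[0, 0, 0], [0, 0, 0], -1], [[0, 0, 0], [0, 0, 0], -1], [[0, 0, 0], [0, 0, 0], -1], [[0, 0, 0], [0, 0, -0.5], -1], [[0, 0, 0], [0, 0, -1], -1], [[0, 0, 0], [0, 0, -1], -1]]}}

```text
time: 4.75
tcp_pos: [0.4644, -0.2365, 0.1063]
tool_rot: [-0.001, 1.0, 0.013, -0.002]
force: [0.3, -1.3, 0.1]
grip_width: 1.001
finger_force: 0.0
```

{"name": "drive_tool", "arguments": {"series": [[[0, 0, 0], [0.5, 0, -1], -1], [[0, 0, 0], [0.5, 0, -1], -1], [[0, 0, 0], [0, 0, -0.6], -1], [[0, 0, 0], [0, 0, 0], -1], [[0, 0, 0], [0, 0, 0], -1]]}}

```text
time: 5.25
tcp_pos: [0.5053, -0.236, 0.21]
tool_rot: [-0.0, 1.0, 0.013, -0.0]
force: [0.2, 0.7, -1.1]
grip_width: 1.0
finger_force: 0.0
```

Run:
```python
from h import *
import pickle
np.set_printoptions(precision=4,suppress=True)
c=calibration("wrist");im=grab_frame("wrist");np.save("w2.npy",im);s=observe();print(s["time"],s["tcp_pos"],s["force"]);pickle.dump(c,open("w2.pkl","wb"))
cv2.imwrite("pics/w2.png",im[:,:,::-1])
```

```text
5.3 [ 0.5046 -0.2357  0.2086] [-0.2981 -0.7686 -1.0653]
```

View pics/w2.png

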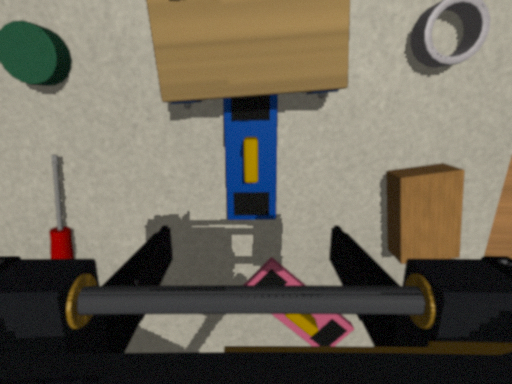

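The lid now lies flat almost wholly out of the bay: its body spans cols 225–276, rows 96–219, and the handle is at (251,160). The riser's edge is at about row 95.

Run:
```python
from h import *
import pickle
np.set_printoptions(precision=4,suppress=True)
im=np.load("w2.npy");c=pickle.load(open("w2.pkl","rb"))
m=mask(im,20,32,150,80);m[:,:220]=0;m[:,290:]=0;m[:100]=0;m[225:]=0
print(blobs(m));ct=max(cv2.findContours(m,0,2)[0],key=cv2.contourArea);r=cv2.minAreaRect(ct);print(r)
print(np.array([pt("wrist",p,.040,c) for p in cv2.boxPoints(r)]))
b=mask(im,100,130,120,30);b[:,:200]=0;b[:,300:]=0;b[:92]=0;b[225:]=0
ys,xs=np.nonzero(b)
for n,e in(("L",[(xs[ys==r].min()-.5,r) for r in range(125,214)]),("R",[(xs[ys==r].max()+.5,r) for r in range(125,214)]),("F",[(q,ys[xs==q].max()+.5) for q in range(232,272)])):
    P=np.array([pt("wrist",p,.014,c)[:2] for p in e]);vx,vy,x,y=cv2.fitLine(P.astype(np.float32),cv2.DIST_HUBER,0,.001,.001).ravel();print(n,x,y,np.degrees(np.arctan2(vy,vx)))
print([pt("wrist",p,.066,c) for p in((163,101),(347,88))])
```

```text
[(np.int32(596), array([250.4, 159.9]), array([244, 138,  14,  45], dtype=int32))]
((250.5, 160.0), (44.0, 13.0), 90.0)
[[ 0.5488 -0.2274  0.04  ]
 [ 0.5492 -0.2414  0.04  ]
 [ 0.5002 -0.243   0.04  ]
 [ 0.4998 -0.2284  0.04  ]]
L 0.51817244 -0.2052485 1.9125465
R 0.49864253 -0.26595172 2.8607802
F 0.44501787 -0.23661211 -86.32715
[array([ 0.5848, -0.1494,  0.066 ]), array([ 0.6011, -0.3246,  0.066 ])]
```

{"name": "drive_tool", "arguments": {"series": [[[0, 0, -0.2], [0.2, 0, 0.3], -1], [[0, 0, 0], [0.3, 0, 0.8], -1], [[0, 0, 0], [0, 0, 1], -1], [[0, 0, 0], [0, 0, 1], -1], [[0, 0, 0], [0, 0, 1], -1], [[0, 0, 0], [0, 0, 0.5], -1], [[0, 0, 0], [0, 0, 0.17], -1], [[0, 0, 0], [0, 0, 0], -1]]}}

```text
time: 6.1
tcp_pos: [0.5239, -0.2345, 0.0171]
tool_rot: [-0.001, 1.0, 0.02, -0.002]
force: [-0.3, -0.3, -0.0]
grip_width: 1.001
finger_force: 0.0
```

{"name": "drive_tool", "arguments": {"series": [[[0, 0, 0], [0, 0, 0], 1], [[0, 0, 0], [0, 0, 0], 1], [[0, 0, 0], [0, 0, 0], 1], [[0, 0, 0], [0, 0, 0], 1], [[0, 0, 0], [0, 0, 0], 1], [[0, 0, 0], [0, 0, 0], 1], [[0, 0, 0], [0, 0, 0], 1], [[0, 0, 0], [0, 0, 0], 1]]}}

```text
time: 6.9
tcp_pos: [0.5255, -0.2355, 0.0198]
tool_rot: [-0.0, 1.0, 0.02, -0.0]
force: [0.5, -0.2, -0.3]
grip_width: 0.382
finger_force: 0.0
```

{"name": "drive_tool", "arguments": {"series": [[[0, 0, 0], [0, 0, 0.06], 1], [[0, 0, 0], [0, 0, 0], 1], [[0, 0, 0], [0, 0, 0], 1], [[0, 0, 0], [0, 0, 0], 1], [[0, 0, 0], [0, 0, 0], 1], [[0, 0, 0], [0, 0, 0], 1]]}}

```text
time: 7.5
tcp_pos: [0.5254, -0.2354, 0.0172]
tool_rot: [-0.0, 1.0, 0.02, -0.0]
force: [-0.7, 0.9, -1.3]
grip_width: 0.169
finger_force: 30.0
```

Run:
```python
from h import *
np.set_printoptions(precision=4,suppress=True)
# tub rim corners and mouth via black mask in both still views
for n in("scene","side"):
    im=np.load(n+"0.npy");g=im.max(2);m=(g<60).astype(np.uint8)*255
    x0,y0,x1,y1={"scene":(240,220,345,290),"side":(185,135,258,185)}[n]
    z=np.zeros_like(m);z[y0:y1,x0:x1]=m[y0:y1,x0:x1]
    o=mask(im,5,16,180,150);z|=np.where(z>=0,0,0).astype(np.uint8)
    ct=max(cv2.findContours(z,0,2)[0],key=cv2.contourArea);h=cv2.convexHull(ct);a=cv2.approxPolyDP(h,2.5,True)[:,0]
    print(n,[(p.tolist(),pt(n,p,.06)[:2].round(4).tolist()) for p in a])
im=np.load("side0.npy")[125:195,175:270];i2=np.load("scene0.npy")[220:290,240:345]
A=cv2.resize(im,None,fx=6,fy=6,interpolation=2)[:, :570];cv2.imwrite("pics/t.png",np.vstack([cv2.resize(im,(380,280),interpolation=2),cv2.resize(i2,(380,253),interpolation=2)])[:,:,::-1])
```

```text
scene [([317, 227], [0.5046, 0.1797]), ([332, 248], [0.5189, 0.2518]), ([330, 263], [0.5529, 0.2826]), ([264, 285], [0.7139, 0.2472]), ([257, 269], [0.7028, 0.2032]), ([257, 245], [0.6636, 0.1447])]
side [([249, 155], [0.6699, 0.1346]), ([248, 164], [0.6398, 0.1044]), ([205, 181], [0.4797, 0.1376]), ([197, 179], [0.4644, 0.1617]), ([192, 171], [0.4726, 0.2012]), ([193, 156], [0.5163, 0.2553]), ([236, 140], [0.6815, 0.2206])]
```

View pics/t.png

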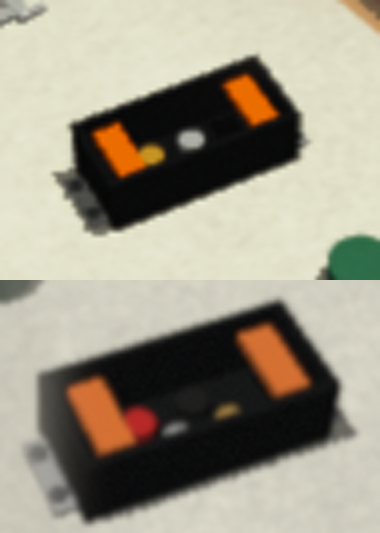

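The tub crop shows its rim and the two orange catches clearly, about 11–12° clockwise. I have the handle gripped, so I'll lift, move beside the tub and measure it with the wrist camera.

{"name": "drive_tool", "arguments": {"series": [[[0, 0, 0], [0, 0, -0.3], 1], [[0, 0, 0], [0, 0, -0.7], 1], [[0, 0, 0], [0, 0, -1], 1], [[0, 0, 0], [0, 0, -1], 1], [[0, 0, 0], [0.3, -0.5, -1], 1], [[0, 0, 0], [0.4, -0.7, -0.9], 1], [[0, 0, 0], [0.4, -0.9, -0.7], 1], [[0, 0, 0], [0.4, -1, -0.4], 1]]}}

```text
time: 8.3
tcp_pos: [0.582, -0.1088, 0.2625]
tool_rot: [0.001, 1.0, 0.019, 0.003]
force: [0.9, -0.1, -1.4]
grip_width: 0.164
finger_force: 30.0
```

{"name": "drive_tool", "arguments": {"series": [[[0, 0, 0], [0.4, -1, 0], 1], [[0, 0, 0], [0, -1, 0], 1], [[0, 0, 0], [0, -1, 0], 1], [[0, 0, 0], [0, -0.9, 0], 1], [[0, 0, 1], [0, 0, 0], 1], [[0, 0, 1], [0, 0, 0], 1], [[0, 0, 1], [0, 0, 0], 1], [[0, 0, 0.4], [0, 0, 0], 1]]}}

```text
time: 9.1
tcp_pos: [0.5901, 0.0475, 0.2583]
tool_rot: [-0.0, 0.995, -0.099, 0.0]
force: [-0.3, -0.7, -0.9]
grip_width: 0.171
finger_force: 30.0
```

{"name": "drive_tool", "arguments": {"series": [[[0, 0, 0], [0, 0, 0], 1], [[0, 0, 0], [0, 0, 0], 1]]}}

```text
time: 9.3
tcp_pos: [0.5902, 0.0472, 0.2578]
tool_rot: [-0.0, 0.995, -0.098, 0.0]
force: [0.7, -0.4, -1.9]
grip_width: 0.168
finger_force: 30.0
```

Run:
```python
from h import *
import pickle
np.set_printoptions(precision=4,suppress=True)
c=calibration("wrist");im=grab_frame("wrist");np.save("w3.npy",im);s=observe();print(s["time"],s["tcp_pos"],s["force"]);pickle.dump(c,open("w3.pkl","wb"))
cv2.imwrite("pics/w3.png",im[:,:,::-1])
```

```text
9.35 [0.5902 0.0471 0.2577] [ 0.4292  0.1086 -2.1543]
```

View pics/w3.png

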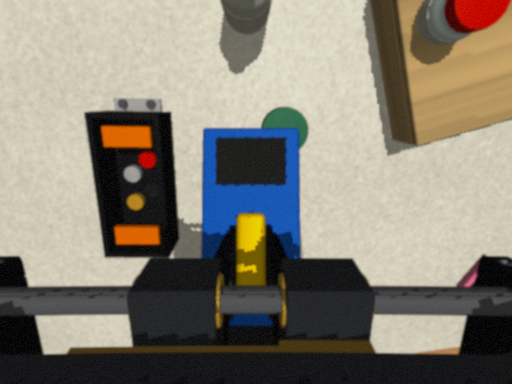

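The tub is fully in view, with catches at (126,137) and (137,235). The held lid's far edge is at row 128, cols 204–299.

Run:
```python
from h import *
import pickle
np.set_printoptions(precision=4,suppress=True)
im=np.load("w3.npy");c=pickle.load(open("w3.pkl","rb"))
m=mask(im,5,16,180,120);m[:,185:]=0
cs=[]
for ct in cv2.findContours(m,0,2)[0]:
    if cv2.contourArea(ct)<100: continue
    r=cv2.minAreaRect(ct);print("catch",r);cs.append(pt("wrist",r[0],.0535,c));print(cs[-1], np.array([pt("wrist",p,.0535,c)[:2] for p in cv2.boxPoints(r)]).tolist())
a,b=cs if cs[0][0]>cs[1][0] else cs[::-1]
d=a-b;print("tub",(a+b)/2,np.linalg.norm(d),np.degrees(np.arctan2(d[1],d[0])))
# tub outline at rim via dark mask
k=((im.max(2)<45)).astype(np.uint8)*255;k[:, 190:]=0;k[:, :80]=0;k[258:]=0;k[:100]=0
ct=max(cv2.findContours(k,0,2)[0],key=cv2.contourArea);ap=cv2.approxPolyDP(cv2.convexHull(ct),3,True)[:,0]
print([(p.tolist(),pt("wrist",p,.06,c)[:2].round(4).tolist()) for p in ap])
b=mask(im,100,130,120,40);b[:,:195]=0;b[:,310:]=0;b[225:]=0
ys,xs=np.nonzero(b);s=.2545
for n,e in(("L",[(xs[ys==r].min()-.5,r) for r in range(135,220)]),("R",[(xs[ys==r].max()+.5,r) for r in range(135,220)]),("F",[(q,ys[xs==q].min()-.5) for q in range(212,292)])):
    P=np.array([pt("wrist",p,s,c)[:2] for p in e]);vx,vy,x,y=cv2.fitLine(P.astype(np.float32),cv2.DIST_HUBER,0,.001,.001).ravel();print(n,x,y,np.degrees(np.arctan2(vy,vx)),P[0],P[-1])
```

```text
catch ((136.5, 235.0), (44.99999237060547, 17.999996185302734), -0.0)
[0.5355 0.21   0.0535] [[0.5290429869159906, 0.24246141463351617], [0.5533500676871539, 0.23442421179459338], [0.5419615449749486, 0.17797258061916782], [0.5173712333212128, 0.18502617696805673]]
catch ((126.0, 136.5), (21.0, 50.0), 90.0)
[0.6596 0.1841 0.0535] [[0.6767397616008403, 0.20873407558929868], [0.6656874560796983, 0.15176025619634714], [0.6420619570330317, 0.15886684714942634], [0.6534201049529377, 0.21695843273490462]]
tub [0.5976 0.1971 0.0535] 0.12675262538814436 -11.787225312784331
[([86, 114], [0.6925, 0.2176]), ([169, 114], [0.6747, 0.1257]), ([177, 239], [0.5223, 0.1578]), ([166, 257], [0.5002, 0.1786]), ([106, 255], [0.5186, 0.2538])]
L 0.6354875 0.06642942 -14.717602 [0.6584 0.0604] [0.6108 0.0727]
R 0.62721014 0.012702207 -8.681204 [0.6483 0.0095] [0.5997 0.0169]
F 0.6575944 0.037448227 79.654755 [0.6609 0.0551] [0.6531 0.0129]
```

```bash
cat > tilt.py <<'E'
from h import *
from scipy.spatial.transform import Rotation as R
def tilt(im,c,s,r0=135,r1=212):
    b=mask(im,100,130,120,40);b[:,:190]=0;b[:,320:]=0;b[225:]=0
    ys,xs=np.nonzero(b);q=s["tool_rot"];T=R.from_quat(np.r_[q[1:],q[0]]).as_matrix();C=[]
    rows=np.arange(r0,r1)
    pl=np.polyfit(rows,[xs[ys==r].min()-.5 for r in rows],1);pr=np.polyfit(rows,[xs[ys==r].max()+.5 for r in rows],1)
    for r in list(rows[::15])+[ys.min()-.5]:
        o,d1=ray("wrist",(np.polyval(pl,r),r),c);o,d2=ray("wrist",(np.polyval(pr,r),r),c)
        k=.062/np.linalg.norm(d1-d2);C.append(np.r_[T.T@(o+k*(d1+d2)/2-s["tcp_pos"]),T.T@(k*(d1-d2))])
    C=np.array(C);print("lid top centreline in tool frame, cross dir\n",C.round(4))
    f=np.polyfit(C[:,0],C[:,2],1);g=np.polyfit(C[:,0],C[:,1],1)
    print("nose-down deg",np.degrees(np.arctan(f[0])),"z at x=0",f[1],"yaw rel",np.degrees(np.arctan(g[0])),"y at 0",g[1])
E
python3 - <<'E'
from tilt import *
import pickle
np.set_printoptions(suppress=True)
tilt(np.load("w3.npy"),pickle.load(open("w3.pkl","rb")),observe())
for n in("scene","side"):
    im=grab_frame(n);np.save(n+"1.npy",im)
    print(n,[x for x in blobs(mask(im,105,125,150,40),60)])
a=np.load("scene1.npy")[60:260,170:370];b=np.load("side1.npy")[80:280,150:350]
cv2.imwrite("pics/t2.png",cv2.resize(np.hstack([a,b]),None,fx=2,fy=2,interpolation=2)[:,:,::-1])
E
```

```text
lid top centreline in tool frame, cross dir
 [[ 0.0608 -0.0003  0.0369  0.     -0.062   0.    ]
 [ 0.0515 -0.0004  0.0333  0.     -0.062   0.    ]
 [ 0.0423 -0.0005  0.0298  0.     -0.062   0.    ]
 [ 0.0332 -0.0006  0.0263  0.     -0.062   0.    ]
 [ 0.024  -0.0007  0.0229  0.     -0.062   0.    ]
 [ 0.015  -0.0007  0.0196  0.     -0.062   0.    ]
 [ 0.0655 -0.0003  0.0387  0.     -0.062   0.    ]]
nose-down deg 20.789696531956235 z at x=0 0.013802560837511163 yaw rel 0.5144276893989325 y at 0 -0.0008806279490807872
scene [(np.int32(5467), array([182. ,  39.1]), array([142,   0,  77,  86], dtype=int32)), (np.int32(803), array([231.2,  43.2]), array([222,   0,  21,  72], dtype=int32)), (np.int32(1377), array([400.5,  45.1]), array([360,  22,  89,  53], dtype=int32)), (np.int32(2549), array([110.8, 107.4]), array([75, 74, 71, 65], dtype=int32)), (np.int32(517), array([500.4,  90.2]), array([486,  76,  26,  30], dtype=int32)), (np.int32(475), array([272.2, 150.3]), array([248, 133,  51,  32], dtype=int32)), (np.int32(89), array([278.6, 380.4]), array([269, 376,  17,   8], dtype=int32))]
side [(np.int32(369), array([242.7, 144.6]), array([220, 136,  51,  16], dtype=int32)), (np.int32(1178), array([468.6, 273.9]), array([442, 254,  52,  42], dtype=int32)), (np.int32(2020), array([446.4, 316. ]), array([415, 276,  65,  72], dtype=int32))]
```

View pics/t2.png

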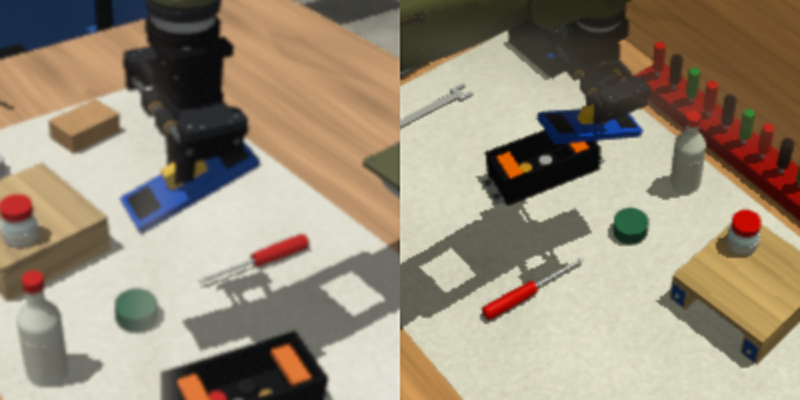

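The lid has swung about 20° nose-down in the grip (also visible in both crops), so I'll tilt the tool back about its y axis to level it and re-measure.

{"name": "drive_tool", "arguments": {"series": [[[0, 0.5, 0], [0, 0, 0], 1], [[0, 0.8, 0], [0, 0, 0], 1], [[0, 0.8, 0], [0, 0, 0], 1], [[0, 0.8, 0], [0, 0, 0], 1], [[0, 0.8, 0], [0, 0, 0], 1], [[0, 0.8, 0], [0, 0, 0], 1], [[0, 0.5, 0], [0, 0, 0], 1], [[0, 0, 0], [0, 0, 0], 1]]}}

```text
time: 10.25
tcp_pos: [0.5892, 0.0475, 0.257]
tool_rot: [0.017, 0.98, -0.097, 0.172]
force: [-0.4, 0.1, -1.2]
grip_width: 0.166
finger_force: 30.0
```

Run:
```python
from tilt import *
import pickle
np.set_printoptions(suppress=True)
c=calibration("wrist");im=grab_frame("wrist");np.save("w4.npy",im);s=observe();print(s["time"],s["tcp_pos"],s["tool_rot"])
pickle.dump((c,s),open("w4.pkl","wb"));tilt(im,c,s)
q=s["tool_rot"];print(R.from_quat(np.r_[q[1:],q[0]]).as_matrix().round(3))
for n in("scene","side"): np.save(n+"2.npy",grab_frame(n))
for n in("scene","side"):
    im=np.load(n+"2.npy");m=mask(im,100,128,130,30)
    x0,y0,x1,y1={"scene":(235,110,310,185),"side":(205,120,285,165)}[n]
    z=np.zeros_like(m);z[y0:y1,x0:x1]=m[y0:y1,x0:x1];cts=[k for k in cv2.findContours(z,0,2)[0] if cv2.contourArea(k)>30]
    h=cv2.convexHull(np.vstack(cts));print(n,cv2.approxPolyDP(h,2,True)[:,0].tolist())
a=np.load("scene2.npy")[90:215,210:335];b=np.load("side2.npy")[80:205,180:305]
cv2.imwrite("pics/t3.png",cv2.resize(np.hstack([a,b]),None,fx=3,fy=3,interpolation=2)[:,:,::-1])
```

```text
10.3 [0.58963648 0.04738882 0.25728436] [ 0.01706188  0.98014083 -0.0967093   0.1722793 ]
lid top centreline in tool frame, cross dir
 [[ 0.0595 -0.0005  0.039   0.     -0.062   0.    ]
 [ 0.0503 -0.0005  0.0346  0.     -0.062   0.    ]
 [ 0.0412 -0.0005  0.0302  0.     -0.062   0.    ]
 [ 0.0322 -0.0004  0.026   0.     -0.062   0.    ]
 [ 0.0234 -0.0004  0.0219  0.     -0.062   0.    ]
 [ 0.0146 -0.0003  0.0178  0.     -0.062   0.    ]
 [ 0.0642 -0.0006  0.0412  0.     -0.062   0.    ]]
nose-down deg 25.30121664344546 z at x=0 0.010817117197625629 yaw rel -0.2597633464191463 y at 0 -0.00027005855285735603
[[ 0.922 -0.195  0.334]
 [-0.184 -0.981 -0.067]
 [ 0.341  0.    -0.94 ]]
scene [[297, 149], [294, 153], [235, 166], [235, 160], [243, 148], [281, 137], [289, 138]]
side [[272, 138], [271, 141], [227, 158], [219, 147], [220, 143], [236, 137], [269, 135]]
```

View pics/t3.png

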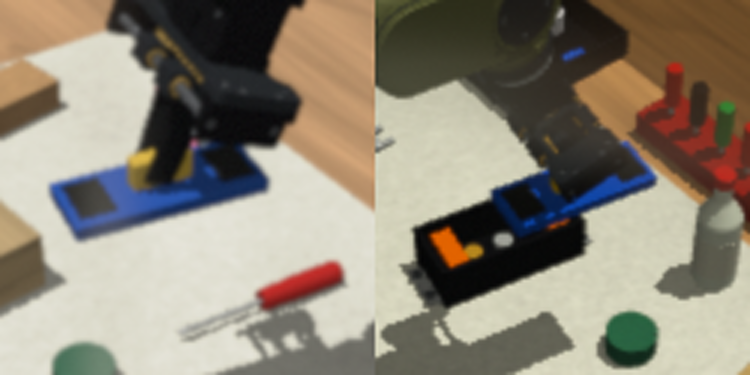

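The lid now looks close to level. In the scene view its +x end corners are at (227,152) and (237,168), with the −x patch at (286,143). In the side view the +x corners are at (266,129) and (274,140), with the −x patch at (229,148).

Run:
```python
from h import *
np.set_printoptions(precision=4,suppress=True)
a=tri("scene",(227.3,152),"side",(273.7,140));b=tri("scene",(236.7,167.5),"side",(265.7,129));p=tri("scene",(286,143.3),"side",(229,147.7))
print(a,b,p);e=(a[0]+b[0])/2;v=e-p[0];L=np.linalg.norm(v);print(L,"pitch",np.degrees(np.arcsin(v[2]/L)),"yaw",np.degrees(np.arctan2(v[1],v[0])))
u=v/L;print("top centre",e-u*.08, "from b", p[0]+u*.0675)
```

```text
(array([0.6539, 0.0033, 0.2455]), np.float64(0.0010925762855628024)) (array([0.6662, 0.0587, 0.2427]), np.float64(0.007289749668327785)) (array([0.5246, 0.0587, 0.2527]), np.float64(0.0013433029543701673))
0.1384735974143407 pitch -3.5399868115540074 yaw -11.583283313826692
top centre [0.5818 0.047  0.249 ] from b [0.5906 0.0452 0.2485]
```

{"name": "drive_tool", "arguments": {"series": [[[0, 0.8, 0], [0, 0, 0], 1], [[0, 0, 0], [-0.06, -0.3, -0.03], 1], [[0, 0, 0], [-0.07, -0.6, -0.03], 1], [[0, 0, 0], [-0.07, -0.75, -0.03], 1], [[0, 0, 0], [-0.07, -0.75, -0.03], 1], [[0, 0, 0], [-0.07, -0.75, -0.03], 1], [[0, 0, 0], [-0.07, -0.4, -0.03], 1], [[0, 0, 0], [0, -0.16, 0], 1]]}}

```text
time: 11.2
tcp_pos: [0.6018, 0.1988, 0.2575]
tool_rot: [0.019, 0.975, -0.095, 0.199]
force: [0.2, 0.6, -2.2]
grip_width: 0.164
finger_force: 30.0
```

{"name": "drive_tool", "arguments": {"series": [[[0, 0, 0], [-0.08, 0, 0.18], 1], [[0, 0, 0], [-0.2, 0, 0.46], 1], [[0, 0, 0], [-0.28, 0, 0.64], 1], [[0, 0, 0], [-0.32, 0, 0.73], 1], [[0, 0, 0], [-0.28, 0, 0.64], 1], [[0, 0, 0], [-0.2, 0, 0.46], 1], [[0, 0, 0], [-0.08, 0, 0.18], 1], [[0, 0, 0], [0, 0, 0], 1]]}}

```text
time: 12.0
tcp_pos: [0.5997, 0.1954, 0.112]
tool_rot: [0.021, 0.975, -0.097, 0.199]
force: [-0.6, -0.2, -1.4]
grip_width: 0.168
finger_force: 30.0
```

Run:
```python
from tilt import *
import pickle
np.set_printoptions(precision=4,suppress=True)
c=calibration("wrist");im=grab_frame("wrist");s=observe();print(s["time"],s["tcp_pos"],s["force"])
tilt(im,c,s);q=s["tool_rot"];print(R.from_quat(np.r_[q[1:],q[0]]).as_matrix())
np.save("w5.npy",im);pickle.dump((c,s),open("w5.pkl","wb"))
a=grab_frame("scene");b=grab_frame("side");np.save("scene3.npy",a);np.save("side3.npy",b)
o=np.vstack([np.hstack([cv2.resize(a[170:290,220:370],(450,360),interpolation=2),cv2.resize(b[100:200,165:290],(350,360)[:2],interpolation=2)]),np.hstack([cv2.resize(im[60:270],(585,240)),np.zeros((240,215,3),np.uint8)])])
cv2.imwrite("pics/p.png",o[:,:,::-1])
```

```text
12.05 [0.6008 0.196  0.114 ] [ 0.1334 -0.4463 -0.7657]
lid top centreline in tool frame, cross dir
 [[ 0.0591  0.0002  0.0332 -0.     -0.062   0.0001]
 [ 0.0501  0.0002  0.0293 -0.     -0.062   0.0001]
 [ 0.0412  0.0002  0.0255 -0.     -0.062   0.0001]
 [ 0.0324  0.0002  0.0218 -0.     -0.062   0.0001]
 [ 0.0237  0.0002  0.0181 -0.     -0.062   0.0001]
 [ 0.0151  0.0002  0.0145 -0.     -0.062   0.0001]
 [ 0.063   0.0002  0.0349 -0.     -0.062   0.0001]]
nose-down deg 23.09565381104883 z at x=0 0.007982687125900617 yaw rel -0.002018932246525031 y at 0 0.00019404991514178065
[[ 0.9013 -0.1965  0.386 ]
 [-0.1806 -0.9805 -0.0776]
 [ 0.3937  0.0002 -0.9192]]
```

View pics/p.png

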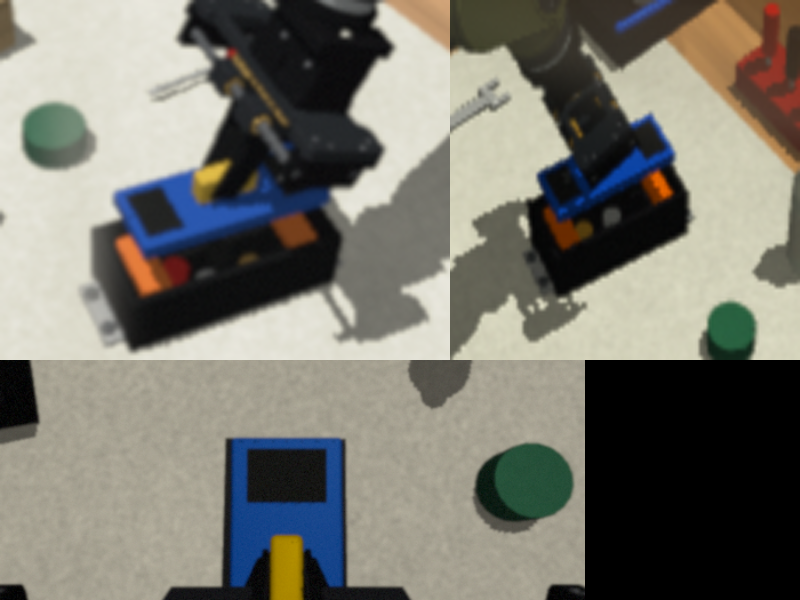

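Both static views show the lid level and roughly over the mouth: the scene crop has +x corners at (258,235) and (269,251), and the side crop has +x corners at (236,132.5) and (244,141). I'll triangulate the offset.

Run:
```python
from h import *
np.set_printoptions(precision=4,suppress=True)
# plain colour: black patches inside lid, centroids -> +x patch in scene & side; -x patch in side
def patch(n,box):
    im=np.load(n+"3.npy");x0,y0,x1,y1=box;g=im[y0:y1,x0:x1].max(2)
    return [(a,(c+[x0,y0]).round(1),b) for a,c,b in blobs((g<60).astype(np.uint8)*255,20)]
print(patch("scene",(262,230,282,250)),patch("side",(228,132,242,152)),patch("side",(196,144,213,162)))
def show(n,a,b,m=''):
    t=tri("scene",a,"side",b);print(n,t);return t[0]
A=show("+x-y",(258.3,234.5),(244.3,141.2));B=show("+x+y",(269.3,251),(236.4,132.5))
P=show("patch a",(220+155/3,170+212/3),(165+202/2.8,100+140/3.6))
u=np.array([.9799,-.1994,0]);print((A+B)/2-.08*u, P-.063*u)
C=[pt("side",p,.107) for p in((236.4,132.5),(244.3,141.2),(196.4,149.4),(204.3,157.5))];print(np.array(C),np.mean(C,0))
```

```text
[(np.int32(137), array([271.3, 240.1]), array([ 2,  3, 16, 15], dtype=int32))] [(np.int32(86), array([233.6, 138.4]), array([ 0,  2, 13, 10], dtype=int32))] [(np.int32(97), array([205.1, 150.8]), array([ 3,  1, 14, 12], dtype=int32)), (np.int32(37), array([198.5, 157.6]), array([ 0, 10, 10,  8], dtype=int32))]
+x-y (array([0.6678, 0.157 , 0.1122]), np.float64(0.0015551116396496296))
+x+y (array([0.6743, 0.2088, 0.1107]), np.float64(0.00019648849310896407))
patch a (array([0.6545, 0.1851, 0.11  ]), np.float64(0.00554025994344351))
[0.5926 0.1988 0.1114] [0.5928 0.1977 0.11  ]
[[0.6766 0.2118 0.107 ]
 [0.6705 0.1614 0.107 ]
 [0.52   0.2349 0.107 ]
 [0.5181 0.1879 0.107 ]] [0.5963 0.199  0.107 ]
```

{"name": "drive_tool", "arguments": {"series": [[[0, 0, 0], [0.07, 0, 0.03], 1], [[0, 0, 0], [-0.06, 0, 0.14], 1], [[0, 0, 0], [-0.09, 0, 0.21], 1], [[0, 0, 0], [-0.09, 0, 0.21], 1], [[0, 0, 0], [-0.06, 0, 0.14], 1], [[0, 0, 0], [0, 0, 0], 1], [[0, 0, 0], [0, 0, 0], 1]]}}

```text
time: 12.85
tcp_pos: [0.6034, 0.1959, 0.083]
tool_rot: [0.02, 0.975, -0.096, 0.2]
force: [-0.4, 0.1, -1.5]
grip_width: 0.163
finger_force: 30.0
```

{"name": "drive_tool", "arguments": {"series": [[[0, 0, 0], [-0.02, 0, 0.05], 1], [[0, 0, 0], [-0.02, 0, 0.05], 1], [[0, 0, 0], [0, 0, 0], 1], [[0, 0, 0], [0, 0, 0], 1]]}}

```text
time: 13.25
tcp_pos: [0.6038, 0.1959, 0.0793]
tool_rot: [0.02, 0.975, -0.096, 0.2]
force: [0.2, 1.0, -2.2]
grip_width: 0.17
finger_force: 30.0
```

{"name": "drive_tool", "arguments": {"series": [[[0, 0, 0], [-0.02, 0, 0.05], 1], [[0, 0, 0], [-0.02, 0, 0.05], 1], [[0, 0, 0], [0, 0, 0], 1], [[0, 0, 0], [0, 0, 0], 1]]}}

```text
time: 13.65
tcp_pos: [0.6045, 0.196, 0.0756]
tool_rot: [0.02, 0.975, -0.096, 0.201]
force: [0.3, -0.4, 1.1]
grip_width: 0.166
finger_force: 30.0
```

{"name": "drive_tool", "arguments": {"series": [[[0, 0, 0], [-0.02, 0, 0.04], 1], [[0, 0, 0], [0, 0, 0], 1], [[0, 0, 0], [0, 0, 0], 1]]}}

```text
time: 13.95
tcp_pos: [0.605, 0.196, 0.0744]
tool_rot: [0.019, 0.975, -0.096, 0.201]
force: [3.9, -2.7, 3.8]
grip_width: 0.164
finger_force: 30.0
```

Run:
```python
from tilt import *
import pickle
np.set_printoptions(precision=4,suppress=True)
c=calibration("wrist");im=grab_frame("wrist");s=observe();print(s["time"],s["tcp_pos"],s["force"],s["moment"])
tilt(im,c,s)
np.save("w6.npy",im);pickle.dump((c,s),open("w6.pkl","wb"))
b=mask(im,100,130,120,40);ys,xs=np.nonzero(b[:230,180:330]);print(ys.min(),xs.min()+180,xs.max()+180)
for r in(ys.min()+8,ys.min()+30):
    print(r,[ "%d:%s"%(q,im[r,q].tolist()) for q in range(170,345,4) if q<230 or q>280])
print([(r,im[r,251].tolist()) for r in range(ys.min()-26,ys.min()+6,2)])
```

```text
14.0 [0.6049 0.196  0.0743] [ 3.4498 -2.361   5.0729] [-0.2463 -0.2284  0.0009]
lid top centreline in tool frame, cross dir
 [[ 0.0608 -0.0007  0.032   0.     -0.062   0.    ]
 [ 0.0517 -0.0007  0.0284  0.     -0.062   0.    ]
 [ 0.0428 -0.0006  0.0249  0.     -0.062   0.    ]
 [ 0.0339 -0.0006  0.0215  0.     -0.062   0.    ]
 [ 0.025  -0.0005  0.0181  0.     -0.062   0.    ]
 [ 0.0162 -0.0005  0.0147  0.     -0.062   0.    ]
 [ 0.0653 -0.0007  0.0338  0.     -0.062   0.    ]]
nose-down deg 21.214996505944388 z at x=0 0.008366421206371922 yaw rel -0.30482997443989185 y at 0 -0.0003979227511241988
128 201 300
136 ['170:[175, 172, 154]', '174:[172, 166, 151]', '178:[173, 168, 151]', '182:[172, 165, 150]', '186:[182, 178, 159]', '190:[99, 96, 87]', '194:[28, 26, 28]', '198:[25, 26, 25]', '202:[0, 12, 41]', '206:[10, 70, 143]', '210:[18, 72, 149]', '214:[21, 76, 148]', '218:[27, 77, 150]', '222:[28, 77, 151]', '226:[26, 77, 153]', '282:[29, 79, 153]', '286:[28, 80, 153]', '290:[33, 81, 156]', '294:[30, 77, 152]', '298:[7, 33, 76]', '302:[10, 7, 5]', '306:[33, 34, 34]', '310:[34, 36, 35]
[... 516 characters left out ...]
3, 28, 24]', '286:[30, 70, 138]', '290:[27, 78, 153]', '294:[34, 81, 155]', '298:[18, 49, 102]', '302:[7, 7, 8]', '306:[38, 36, 36]', '310:[34, 30, 30]', '314:[97, 93, 87]', '318:[171, 165, 149]', '322:[170, 166, 150]', '326:[169, 163, 148]', '330:[167, 161, 146]', '334:[171, 168, 150]', '338:[170, 165, 148]', '342:[173, 167, 151]']
[(102, [176, 169, 151]), (104, [169, 166, 148]), (106, [172, 168, 151]), (108, [174, 170, 151]), (110, [179, 174, 156]), (112, [179, 175, 157]), (114, [176, 170, 153]), (116, [171, 167, 150]), (118, [125, 122, 111]), (120, [47, 47, 43]), (122, [38, 38, 38]), (124, [41, 38, 37]), (126, [36, 32, 33]), (128, [15, 24, 45]), (130, [19, 63, 126]), (132, [29, 78, 151])]
```

Run:
```python
from h import *
import pickle
np.set_printoptions(precision=4,suppress=True)
im=np.load("w6.npy");c,s=pickle.load(open("w6.pkl","rb"))
f=np.array([.9793,-.2022,0]);l=np.array([.2022,.9793,0])
e=np.mean([pt("wrist",(q,128),.067,c) for q in(215,251,287)],0)
t=np.mean([pt("wrist",(q,118.7),.06,c) for q in(215,251,287)],0)
print("lid end",e,"tub outer end",t,"gap",(t-e)@f,"lid c",e-.08*f,"tub c",t-.092*f)
for r in(140,158,175):
    row=im[r].max(1).astype(int); x=[q for q in range(175,330) if row[q]<110 or True]
    lo=next(q for q in range(175,215) if row[q]<110);hi=next(q for q in range(330,290,-1) if row[q]<110)
    a,b=pt("wrist",(lo-.5,r),.06,c),pt("wrist",(hi+.5,r),.06,c);p,q=pt("wrist",(202.5,r),.067,c),pt("wrist",(299,r),.067,c)
    print(r,lo,hi,"tub w",(a-b)@l,"lid w",(p-q)@l,"offset lid-tub",((p+q)/2-(a+b)/2)@l)
```

```text
lid end [0.6773 0.1819 0.067 ] tub outer end [0.6859 0.1801 0.06  ] gap 0.008786730698772807 lid c [0.599 0.198 0.067] tub c [0.5959 0.1987 0.06  ]
140 190 314 tub w 0.08329801385002368 lid w 0.06210389239101274 offset lid-tub 0.0008166361241973771
158 189 314 tub w 0.08343948110066919 lid w 0.06171653048182238 offset lid-tub 0.00048379880759924477
175 189 314 tub w 0.08293581966531371 lid w 0.06134384334013714 offset lid-tub 0.00048339224135971056
```

{"name": "drive_tool", "arguments": {"series": [[[0, 0, 0], [-0.05, 0, -0.05], 1], [[0, 0, 0], [0, 0, 0], 1], [[0, 0, 0], [0, 0, 0], 1]]}}

```text
time: 14.3
tcp_pos: [0.6008, 0.1966, 0.074]
tool_rot: [0.02, 0.975, -0.096, 0.2]
force: [1.2, 0.5, 3.8]
grip_width: 0.164
finger_force: 30.0
```

{"name": "drive_tool", "arguments": {"series": [[[0, 0, 0], [0, 0, 0], -1], [[0, 0, 0], [0, 0, 0], -1], [[0, 0, 0], [0, 0, 0], -1], [[0, 0, 0], [0, 0, 0], -1], [[0, 0, 0], [0, 0, 0], -1]]}}

```text
time: 14.8
tcp_pos: [0.6009, 0.1964, 0.0738]
tool_rot: [0.02, 0.975, -0.096, 0.2]
force: [0.0, -0.5, -0.2]
grip_width: 0.526
finger_force: 0.0
```

{"name": "drive_tool", "arguments": {"series": [[[0, 0, 0], [0, 0, -0.4], -1], [[0, 0, 0], [0, 0, -1], -1], [[0, 0, 0], [0, 0, -1], -1], [[0, 0, 0], [0, 0, -1], -1], [[0, -1, 0], [0, 0, 0], -1], [[0, -1, 0], [0, 0, 0], -1], [[0, -1, 0], [0, 0, 0], -1], [[0, -1, 0], [0, 0, 0], -1]]}}

```text
time: 15.6
tcp_pos: [0.5486, 0.2071, 0.1997]
tool_rot: [0.006, 0.993, -0.098, 0.061]
force: [-0.2, 0.3, 0.1]
grip_width: 0.999
finger_force: 0.0
```

{"name": "drive_tool", "arguments": {"series": [[[0, -1, 0], [0, 0, 0], 1], [[0, -0.8, 0], [0, 0, 0], 1], [[0, 0, 0], [0, 0, 0], 1], [[0, 0, 0], [0, 0, 0], 1], [[0, 0, 0], [0, 0, 0], 1], [[0, 0, 0], [0, 0, 0], 1]]}}

```text
time: 16.2
tcp_pos: [0.5481, 0.2071, 0.1991]
tool_rot: [0.0, 0.995, -0.098, 0.0]
force: [0.1, 0.4, -0.2]
grip_width: 0.557
finger_force: 0.0
```

Run:
```python
from tilt import *
import pickle
np.set_printoptions(precision=4,suppress=True)
c=calibration("wrist");im=grab_frame("wrist");s=observe();print(s["time"],s["tcp_pos"],s["force"],s["grip_width"])
q=s["tool_rot"];print(R.from_quat(np.r_[q[1:],q[0]]).as_matrix())
np.save("w7.npy",im);pickle.dump((c,s),open("w7.pkl","wb"))
for nm,m,z in(("blue",mask(im,100,130,120,40),.067),("yellow",mask(im,20,32,150,80),.093),("orange",mask(im,5,16,180,120),.053)):
    for a,ct,b in blobs(m,100): print(nm,a,ct,b,pt("wrist",ct,z,c))
```

```text
16.25 [0.5481 0.2071 0.1992] [ 0.5251 -1.0459 -0.3163] 0.5071648472469954
[[ 0.9808 -0.1953  0.0004]
 [-0.1953 -0.9808 -0.    ]
 [ 0.0004 -0.0001 -1.    ]]
blue 7585 [250.6 129.3] [215  47  72 170] [0.6034 0.1966 0.067 ]
yellow 899 [250.4 141.3] [242 113  17  57] [0.5955 0.1984 0.093 ]
yellow 216 [150.5 302.5] [147 277   9  50] [0.454  0.3312 0.093 ]
yellow 224 [350.7 303.5] [346 278   9  50] [0.4126 0.1297 0.093 ]
```

Run:
```python
from h import *
import pickle
np.set_printoptions(precision=4,suppress=True)
im=np.load("w7.npy");c,s=pickle.load(open("w7.pkl","rb"))
b=mask(im,100,130,120,40);b[:,:200]=0;b[:,300:]=0;b[230:]=0;ys,xs=np.nonzero(b)
f=np.array([.9795,-.2015,0]);l=np.array([.2015,.9795,0])
P=lambda r:(xs[ys==r].min()-.5,xs[ys==r].max()+.5)
for r in(55,90,120,170,205):
    x=P(r);row=im[r].max(1).astype(int)
    lo=next(q for q in range(180,215) if row[q]<110);hi=next(q for q in range(320,287,-1) if row[q]<110)
    o,d1=ray("wrist",(x[0],r),c);_,d2=ray("wrist",(x[1],r),c);k=.062/np.linalg.norm(d1-d2)
    _,e1=ray("wrist",(lo-.5,r),c);_,e2=ray("wrist",(hi+.5,r),c);k2=.084/np.linalg.norm(e1-e2)
    a=o+k*(d1+d2)/2;t=o+k2*(e1+e2)/2;print(r,x,lo,hi,"lid",a,"tub z",t[2],"lat diff",(pt("wrist",((x[0]+x[1])/2,r),.067,c)-pt("wrist",((lo+hi)/2,r),.06,c))@l)
E0=pt("wrist",(251,ys.min()-.5),.067,c);E1=pt("wrist",(251,ys.max()+.5),.067,c);print(E0,E1,(E0-E1)@f,(E0+E1)/2)
col=im[:,251].max(1).astype(int);print([(r,int(col[r])) for r in list(range(28,52,2))+list(range(212,240,2))])
```

```text
55 (np.float64(214.5), np.float64(286.5)) 206 296 lid [0.6655 0.1843 0.0759] tub z 0.05484483795250805 lat diff 0.0004505082639427468
90 (np.float64(216.5), np.float64(284.5)) 207 295 lid [0.6379 0.1898 0.0687] tub z 0.058081180723520975 lat diff 0.00046967085074624336
120 (np.float64(217.5), np.float64(283.5)) 208 293 lid [0.6119 0.195  0.0682] tub z 0.056223982737015676 lat diff 4.177936578318159e-06
170 (np.float64(218.5), np.float64(282.5)) 210 291 lid [0.566  0.2042 0.0733] tub z 0.056291493283063876 lat diff 1.0927605099558673e-05
205 (np.float64(219.5), np.float64(281.5)) 211 289 lid [0.5311 0.2111 0.0739] tub z 0.055266345009101214 lat diff -0.0005077861843996754
[0.6733 0.1823 0.067 ] [0.5164 0.2135 0.067 ] 0.15995789354639167 [0.5948 0.1979 0.067 ]
[(28, 175), (30, 155), (32, 76), (34, 42), (36, 38), (38, 41), (40, 25), (42, 10), (44, 10), (46, 21), (48, 103), (50, 159), (212, 142), (214, 139), (216, 77), (218, 25), (220, 24), (222, 110), (224, 174), (226, 124), (228, 96), (230, 105), (232, 160), (234, 122), (236, 95), (238, 97)]
```

The lid lies in the mouth, level, centred within about 1 mm and proud as expected. Now I'll press the −x end.

{"name": "drive_tool", "arguments": {"series": [[[0, 0, 0], [-0.48, 0, 0.2], 1], [[0, 0, 0], [0, 0, 0.7], 1], [[0, 0, 0], [0, 0, 0.9], 1], [[0, 0, 0], [0, 0, 0.7], 1], [[0, 0, 0], [0, 0, 0.4], 1], [[0, 0, 0], [0, 0, 0.2], 1], [[0, 0, 0], [0, 0, 0], 1], [[0, 0, 0], [0, 0, 0], 1]]}}

```text
time: 17.05
tcp_pos: [0.5309, 0.211, 0.0767]
tool_rot: [-0.0, 0.995, -0.098, 0.001]
force: [0.4, 0.7, 1.0]
grip_width: 0.005
finger_force: 0.0
```

{"name": "drive_tool", "arguments": {"series": [[[0, 0, 0], [0, 0, 0.06], 1], [[0, 0, 0], [0, 0, 0.06], 1], [[0, 0, 0], [0, 0, 0.06], 1], [[0, 0, 0], [0, 0, 0], 1], [[0, 0, 0], [0, 0, 0], 1]]}}

```text
time: 17.55
tcp_pos: [0.5297, 0.2107, 0.0679]
tool_rot: [0.0, 0.995, -0.098, -0.0]
force: [0.3, -0.1, 0.5]
grip_width: 0.005
finger_force: 0.0
```

{"name": "drive_tool", "arguments": {"series": [[[0, 0, 0], [0, 0, 0.06], 1], [[0, 0, 0], [0, 0, 0.06], 1], [[0, 0, 0], [0, 0, 0], 1], [[0, 0, 0], [0, 0, 0], 1]]}}

```text
time: 17.95
tcp_pos: [0.5298, 0.2108, 0.0643]
tool_rot: [-0.0, 0.995, -0.098, -0.0]
force: [-3.4, -1.2, 5.8]
grip_width: 0.002
finger_force: 3.1
```

{"name": "drive_tool", "arguments": {"series": [[[0, 0, 0], [0, 0, 0.05], 1], [[0, 0, 0], [0, 0, 0.05], 1], [[0, 0, 0], [0, 0, 0], 1], [[0, 0, 0], [0, 0, 0], 1]]}}

```text
time: 18.35
tcp_pos: [0.5296, 0.211, 0.0609]
tool_rot: [-0.0, 0.995, -0.098, -0.001]
force: [-6.8, -0.8, 9.8]
grip_width: 0.006
finger_force: 5.2
```

{"name": "drive_tool", "arguments": {"series": [[[0, 0, 0], [0, 0, 0.04], 1], [[0, 0, 0], [0, 0, 0], 1], [[0, 0, 0], [0, 0, 0], 1]]}}

```text
time: 18.65
tcp_pos: [0.5297, 0.211, 0.0608]
tool_rot: [0.0, 0.995, -0.098, -0.001]
force: [-8.6, -2.1, 18.1]
grip_width: 0.006
finger_force: 9.0
```

{"name": "drive_tool", "arguments": {"series": [[[0, 0, 0], [0, 0, 0.03], 1], [[0, 0, 0], [0, 0, 0], 1], [[0, 0, 0], [0, 0, 0], 1]]}}

```text
time: 18.95
tcp_pos: [0.5297, 0.211, 0.0607]
tool_rot: [0.0, 0.995, -0.098, -0.001]
force: [-12.8, -3.4, 23.4]
grip_width: 0.005
finger_force: 11.9
```

{"name": "drive_tool", "arguments": {"series": [[[0, 0, 0], [0, 0, -0.6], 1], [[0, 0, 0], [0, 0, -1], 1], [[0, 0, 0], [0.35, 0, 0], 1], [[0, 0, 0], [1, 0, 0], 1], [[0, 0, 0], [1, 0, 0], 1], [[0, 0, 0], [0.7, 0, 0], 1], [[0, 0, 0], [0.25, 0, 0.3], 1], [[0, 0, 0], [0, 0, 0.7], 1]]}}

```text
time: 19.75
tcp_pos: [0.6623, 0.1847, 0.0817]
tool_rot: [-0.001, 0.995, -0.099, 0.003]
force: [0.6, 0.3, -0.3]
grip_width: 0.001
finger_force: 0.0
```

{"name": "drive_tool", "arguments": {"series": [[[0, 0, 0], [0, 0, 0.3], 1], [[0, 0, 0], [0, 0, 0.08], 1], [[0, 0, 0], [0, 0, 0.05], 1], [[0, 0, 0], [0, 0, 0.05], 1], [[0, 0, 0], [0, 0, 0], 1], [[0, 0, 0], [0, 0, 0], 1]]}}

```text
time: 20.35
tcp_pos: [0.659, 0.1851, 0.0622]
tool_rot: [-0.0, 0.995, -0.098, 0.0]
force: [-2.4, -1.6, 4.0]
grip_width: 0.003
finger_force: 2.1
```

{"name": "drive_tool", "arguments": {"series": [[[0, 0, 0], [0, 0, 0.05], 1], [[0, 0, 0], [0, 0, 0.05], 1], [[0, 0, 0], [0, 0, 0.05], 1], [[0, 0, 0], [0, 0, 0], 1], [[0, 0, 0], [0, 0, 0], 1]]}}

```text
time: 20.85
tcp_pos: [0.6592, 0.1851, 0.0601]
tool_rot: [0.0, 0.995, -0.098, -0.0]
force: [-13.6, -3.9, 20.5]
grip_width: 0.004
finger_force: 10.6
```

{"name": "drive_tool", "arguments": {"series": [[[0, 0, 0], [0, 0, 0.04], 1], [[0, 0, 0], [0, 0, 0], 1], [[0, 0, 0], [0, 0, 0], 1]]}}

```text
time: 21.15
tcp_pos: [0.6593, 0.1852, 0.0601]
tool_rot: [0.0, 0.995, -0.098, -0.0]
force: [-14.9, -3.9, 26.4]
grip_width: 0.005
finger_force: 13.6
```

{"name": "drive_tool", "arguments": {"series": [[[0, 0, 0], [0, 0, -0.6], 1], [[0, 0, 0], [0, 0, -1], 1], [[0, 0, 0], [-0.35, 0, 0], 1], [[0, 0, 0], [-1, 0, 0], 1], [[0, 0, 0], [-1, 0, 0], 1], [[0, 0, 0], [-0.7, 0, 0], 1], [[0, 0, 0], [-0.25, 0, 0.3], 1], [[0, 0, 0], [0, 0, 0.7], 1]]}}

```text
time: 21.95
tcp_pos: [0.5311, 0.212, 0.0796]
tool_rot: [-0.001, 0.995, -0.098, 0.003]
force: [0.5, 0.4, 0.4]
grip_width: 0.008
finger_force: 0.0
```

{"name": "drive_tool", "arguments": {"series": [[[0, 0, 0], [0, 0, 0.3], 1], [[0, 0, 0], [0, 0, 0.08], 1], [[0, 0, 0], [0, 0, 0.05], 1], [[0, 0, 0], [0, 0, 0.05], 1], [[0, 0, 0], [0, 0, 0], 1], [[0, 0, 0], [0, 0, 0], 1]]}}

```text
time: 22.55
tcp_pos: [0.5304, 0.2106, 0.0602]
tool_rot: [0.0, 0.995, -0.099, -0.0]
force: [-4.8, -0.7, 6.9]
grip_width: 0.005
finger_force: 3.5
```

{"name": "drive_tool", "arguments": {"series": [[[0, 0, 0], [0, 0, 0.05], 1], [[0, 0, 0], [0, 0, 0.05], 1], [[0, 0, 0], [0, 0, 0.05], 1], [[0, 0, 0], [0, 0, 0], 1], [[0, 0, 0], [0, 0, 0], 1]]}}

```text
time: 23.05
tcp_pos: [0.5306, 0.2107, 0.0599]
tool_rot: [0.001, 0.995, -0.098, -0.001]
force: [-20.9, -7.1, 36.1]
grip_width: 0.007
finger_force: 18.3
```

Both ends sit firmly at z ≈ 0.060, so I'll retreat and check.

{"name": "drive_tool", "arguments": {"series": [[[0, 0, 0], [0, 0, -0.5], 1], [[0, 0, 0], [0, 0, -1], 1], [[0, 0, 0], [0, 0, -1], 1], [[0, 0, 0], [0, 0, -1], 1], [[0, 0, 0], [0.3, 0, 0], 1], [[0, 0, 0], [0.2, 0, 0], 1], [[0, 0, 0], [0, 0, 0], 1], [[0, 0, 0], [0, 0, 0], 1]]}}

```text
time: 23.85
tcp_pos: [0.5487, 0.2064, 0.1902]
tool_rot: [0.001, 0.995, -0.099, -0.002]
force: [0.6, 0.7, -0.1]
grip_width: 0.005
finger_force: 0.0
```

Run:
```python
from h import *
np.set_printoptions(precision=4,suppress=True)
c=calibration("wrist");im=grab_frame("wrist");s=observe();print(s["time"],s["tcp_pos"],s["force"])
b=mask(im,100,130,120,40);b[:,:200]=0;b[:,300:]=0;b[235:]=0;ys,xs=np.nonzero(b);print(xs.min(),xs.max(),ys.min(),ys.max())
f=np.array([.9795,-.2015,0]);l=np.array([.2015,.9795,0])
for z in(.060,.067):
    E0=pt("wrist",(251,ys.min()-.5),z,c);E1=pt("wrist",(251,ys.max()+.5),z,c);print(z,(E0-E1)@f,(E0+E1)/2)
    for r in(ys.min()+10,ys.max()-10):
        x=xs[ys==r];print("w",r,(pt("wrist",(x.min()-.5,r),z,c)-pt("wrist",(x.max()+.5,r),z,c))@l)
```

```text
23.9 [0.5485 0.2065 0.1902] [ 0.7484 -0.7341  0.4517]
213 284 47 217
0.06 0.15999334392172063 [0.5945 0.1971 0.06  ]
w 57 0.06261803693909816
w 207 0.06318798627001426
0.067 0.15624176085862762 [0.5953 0.1969 0.067 ]
w 57 0.06114974606482406
w 207 0.06170633101317106
```

The lid's measured length of 160.0 mm at z = 0.060 confirms it is flush, so I'm handing in.

```bash
python3 -c "
from station import *
print(finish_job())"
```

```text
the job is handed in; nothing more can be done
None
```

The blue lid is in the tub and pressed home at both ends, with its top measured level with the rim at about 60 mm; I handed the job in at about 24 s of the 69 s allowed, and no verdict came back.

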